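# Press the tempo-scale holder home behind the lip

## Task

Slide the wooden carriage along its rail until it clicks into the station detent, with its pointer in line with the pointed post. Then take the loose brass scale holder by its upright tab, lay it on the carriage deck and push its front edge in under the brass lip, square and fully home against the spring clip. Finish while still holding it pressed home there; do not let go, and leave the bell cup, the arbor and the little weight where they are.

Things in the scene. Friction and masses are not known exactly. Their poses are not given: they have to be found in the camera images.
- carriage (a joint): Carriage travel along its fixed rail, m, growing along the rail's y axis (robot's left): 0 at one end stop, 0.150 in the station detent, 0.200 at the other stop; starts at 0 to 0.07. Sliding takes about 2 N; a spring ball resists with about 7 N some 15 mm before the station, then pulls the carriage in and keeps it. The carriage (0.9 kg) cannot lift or turn.
- post (a point): Square steel push post, 14 x 14 mm, standing 45 mm up from the carriage deck (deck 46 mm above the bench, 140 mm across the rail, 190 mm along it). The point is on its axis, 30 mm above the deck; x points across the rail away from the robot, y along the travel, as for all points on carriage and rail. The deck is clear for 60 mm around it: grip it from above or push it.
- station (a point): Tip of the fixed pointed steel post beside the far side of the rail that marks the station, 74 mm above the bench.
- pointer (a point): Tip of the small steel pointer on the carriage's far edge; in the detent it has the same place along the rail as the pointed post, 10 mm nearer the robot.
- lip (a point): Brass lip over the carriage deck, 94 mm wide (y), 18 mm deep (x), 4 mm thick, underside 11 mm above the deck. The point is at deck height under the middle of the lip's near edge, the mouth; x is the way in. The slot is 58 mm wide between side cheeks; the spring clip is met 14 mm in, and two rigid stops end the way 22 mm in: fully home.
- clip (a joint): How far the steel spring clip under the lip is pressed in, m: 0 at rest, 0.008 with the holder fully home at the rigid stops. It pushes back with 3 N at first and 7 N at home, so the holder springs out by some millimetres if let go.
- holder_tab (a point): Loose brass scale holder, 0.1 to 0.16 kg: flat plate 80 (x) x 50 (y) x 5 mm lying on the bench, with an upright tab 12 (x) x 26 (y) mm rising to 50 mm above the plate's underside. The point is on the tab's axis, 30 mm above the underside, 64 mm behind the front edge; x points to the front edge (the long end of the plate), z up.
- holder_nose (a point): Middle of the holder's front edge, at the plate's underside; axes as for the tab. This edge goes in under the lip.
- bell: Bystander: small bronze bell cup, 66 mm across, 34 mm high, standing on its base; origin under its centre. Leave alone.
- arbor: Bystander: blued steel arbor lying on the bench, 110 mm long with two discs of 26 mm; origin below its middle on the bench. Leave alone.
- weight: Bystander: small steel weight, 36 mm across, 36 mm high; origin under its centre. Leave alone.
Not all that is in view belongs to the job. Of the things that look like the part that bears holder_tab, take the one that is farthest to the robot's right at the start.

How it is judged (in metres and radians):
On the way, in this order (a step that is already met when the one before it is completed fails the run):
1. the carriage rests in the station detent (value of joint carriage between 0.145 and 0.155 m and velocity of joint carriage between -0.01 and 0.01 m/s), for 0.2 s.
2. the holder is pressed home under the lip (value of joint clip above 0.005 m and x of holder_nose in the frame of lip above 0.0185 m and z of holder_nose in the frame of lip below 0.007 m), for 0.2 s.
At the end, for the whole second after the job is handed in: The carriage stands in the station detent (within 5 mm), the holder's front edge is under the lip within 3.5 mm of the rigid stops, flat and square within 0.12 rad, the spring clip is pressed in by more than 5 mm, and the fingers still press on or grip the holder (over 2 N) (all of step 2 and value of joint carriage between 0.145 and 0.155 m and z of holder_nose in the frame of lip above -0.003 m and angle between the x axis of holder_nose and the x axis of lip, either way round below 0.12 rad and angle between holder_nose's own z axis and vertical below 0.12 rad and contact force between holder and the fingers above 2 N); the arm keeps its last pose, push and grip.
It fails at once if the bell, arbor or weight is moved by more than 30 mm (distance of any of bell, arbor, weight from where it was at the start of the episode above 0.03 m).
It also fails if it takes over 54 s, if anything falls off the work surface, if the arm or the gripper's body presses on something with over 40 N, if the wrist force passes 120 N, or if a joint passes its speed limit or range.

## Robot

A 6-joint arm with a two-finger parallel gripper is mounted at the origin on the work surface. World frame = base frame: x ahead of the robot, y to its left, z up, the work surface at z = 0. Lengths are in mm, angles in rad, forces in N, time in s.
With the tool pointing down it reaches from about 350 to 925 mm from the base axis. Payload 6.4 kg.
Tool frame: the origin (TCP) lies midway between the tips of the shut fingers; the grasp point (between the pads) lies 19 mm behind it; z points along the fingers, x is the direction in which the jaws open and shut, and the axes are right-handed (so a half turn about z gives the same grasp; the last joint's range is limited). The gripper opens to 85 mm and grips with 20 to 120 N. Pads are 22 mm wide; open, the fingers measure 114 mm over their backs; the gripper's body (76 mm by 85 mm) begins 54 mm behind the grasp point. The pads swing forward as they close: fully open they stand 13 mm farther back than shut.
Start: joints at [1.017, 0.245, 1.558, -0, 1.339, -0.174], TCP at [240.976, 603.693, 231.29] pointing down, gripper open.
Joint ranges: [-3.13, 3.13], [-1.02, 2.26], [0.13, 2.54], [-0.95, 4.09], [0.21, 2.88], [-2.74, 2.74]. Speed limits (rad/s): [2.57, 2.57, 3.14, 3.14, 3.14, 3.14].

## Interface

Orientations are given as a unit quaternion [x, y, z, w].
In Python, from cell import manip gives the robot as it stands.
- The arm moves only by the tool apply_moves, never from a script. Its argument "commands" is one flat list of numbers, 7 for each row, row after row: the shift along the tool's x, y, z in cm, then the turn, a rotation vector about the tool's x, y, z in degrees, then the closure, from 0 (fully open) to 1 (shut). A call has 1 to 5 rows; each row is the pose to reach, as a shift and turn from the pose measured when the call began, along the tool's axes at that moment; what a row does not reach only later rows make up. A row lasts 1/8 s, in which the tool goes at most 62.5 mm and 10.7 degrees, less where a joint would pass 70% of its speed; a pose out of reach is approached as far as the arm can. A call with a gripper value outside its range is refused whole. The fingers move at their own pace and stop on an object; the grip force is fixed at half the most. Time passes only in rows, so rows that repeat a pose let the fingers close. It gives the time, the measured TCP pose, the force and the opening at its end, in the units of the state.
- manip.state(): the state, without advancing time (a new reading comes with each control period).
- manip.camera(name): name is "side" or "top" or "wrist"; returns a dict with "pixels" (420x560x3 uint8, red, green, blue), "K" (3x3 intrinsics, pixels), "R" (3x3) and "t" (3): a world point X has camera coordinates R X + t. Camera axes: x right, y down, z forward; pixel columns grow to the right and rows downward; lengths in mm; the calibration is good to about 2 mm. A picture is of the moment at which its call begins. There is no depth.
- manip.close_job(): hands the job in, once; it reports no verdict.
The state is a dict: "t": time; "joint_positions": joint angles; "joint_velocities": joint speeds; "joint_torque": joint torques, N m; "position": TCP position; "tcp_rot": TCP orientation; "contact_force": force on the tool from outside, world axes, zero at the start; "ft_torque": the same for the moment, N m; "finger_gap": opening from 0.0 (shut) to 1.0 (fully open).
Only numpy, scipy, OpenCV 4.12 (cv2) and the standard library are available. Lean on these libraries where they do the work, as an engineer would, in place of code of your own. Each camera call takes 0.05 s, during which the arm holds its last target. There are 200 camera calls.

## Working session

There is one attempt and no reset: what is moved stays moved. The work goes in short steps, Python scripts to look and compute and a tool call to move; the robot and the scene stay as the last step left them, time stands still between calls to the robot, and variables do not carry over. Pictures are saved under pics/ and viewed, about 8 in all and at most 12, crops included, and the job is handed in when it is done.

Besides the shell and the picture viewer there is one more tool, called after "Emit:" as name(argument=value, ...), one argument or row to a line, values as JSON. apply_moves: Moves the arm, as the interface text tells. Its arguments: {"type":"object","properties":{"commands":{"type":"array"}},"required":["commands"]}

```bash
mkdir -p pics
cat > h.py <<'E'
import numpy as np,cv2
from cell import manip
from scipy.spatial.transform import Rotation as Rn
def shot(n,f):
    c=manip.camera(n); cv2.imwrite('pics/'+f,c['pixels'][...,::-1]); np.savez('pics/'+f[:-4]+'.npz',**{k:np.array(c[k]) for k in('pixels','K','R','t')}); return c
def load(f): return np.load('pics/'+f+'.npz')
def ray(c,u,v):
    d=c['R'].T@np.linalg.inv(c['K'])@np.array([u,v,1.]); return -c['R'].T@c['t'],d
def plane(c,u,v,z):
    o,d=ray(c,u,v); return (o+d*(z-o[2])/d[2]).round(1)
def proj(c,X):
    p=c['K']@(c['R']@np.array(X,float)+c['t']); return (p[:2]/p[2]).round(1)
def two(c1,p1,c2,p2):
    o,d=ray(c1,*p1);q,e=ray(c2,*p2)
    s=np.linalg.lstsq(np.c_[d,-e],q-o,rcond=None)[0]
    a=o+s[0]*d;b=q+s[1]*e; return ((a+b)/2).round(1),np.linalg.norm(a-b).round(1)
def totool(target):
    s=manip.state(); R=Rn.from_quat(s['tcp_rot']); return (R.inv().apply(np.array(target)-s['position'])/10).round(2)
E
python3 - <<'E'
from h import *
a=shot('top','top0.png');b=shot('side','side0.png')
for c in(a,b): print(c['K'].round(0).tolist(),(-c['R'].T@c['t']).round(0),c['R'].round(2).tolist())
print(manip.state())
E
```

```text
[[536.0, 0.0, 276.0], [0.0, 536.0, 210.0], [0.0, 0.0, 1.0]] [ 414.  126. 1257.] [[0.03, -1.0, -0.01], [-0.99, -0.02, -0.13], [0.13, 0.02, -0.99]]
[[415.0, 0.0, 280.0], [0.0, 415.0, 208.0], [0.0, 0.0, 1.0]] [509. 881. 628.] [[-1.0, -0.07, 0.02], [-0.06, 0.6, -0.8], [0.04, -0.8, -0.6]]
{'t': 0.1, 'joint_positions': array([ 1.01684507e+00,  2.45768382e-01,  1.55892778e+00, -9.48166432e-06,
        1.33868691e+00, -1.74127452e-01]), 'joint_velocities': array([ 1.34068766e-03, -2.34561097e-03, -3.08296906e-03, -5.33312815e-04,
        1.10290827e-03,  8.64712192e-05]), 'joint_torque': array([ 4.86482277e-04, -4.30670786e+01, -3.27130401e+01, -1.81111823e-04,
        2.83485700e-03, -4.51937112e-06]), 'position': array([240.73056166, 603.22511889, 230.25589264]), 'tcp_rot': array([ 8.27874900e-01,  5.60912068e-01, -8.15020255e-04,  3.70349641e-04]), 'contact_force': array([-0.18706362,  0.08801657, -0.12280285]), 'ft_torque': array([ 0.01395159,  0.02681014, -0.02397272]), 'finger_gap': 1.0010912187438514}
```

View pics/top0.png

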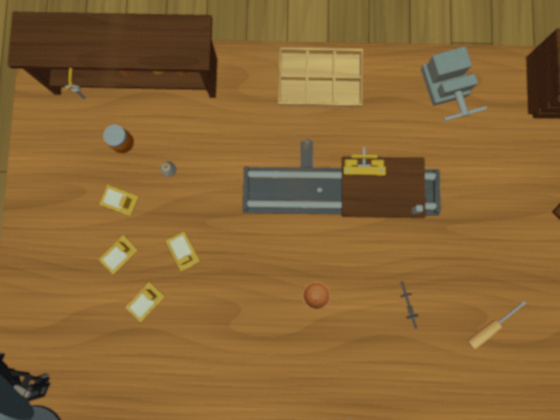

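View pics/side0.png

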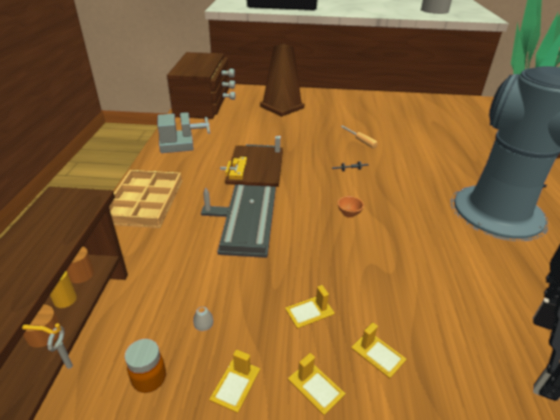

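The top view shows four holders, at (119,200), (118,254), (183,251) and (145,302). Image right is the robot's right, so the one at (183,251) fits; in the side view it is at (310,310). The carriage is at (383,187), its push post at (418,209), the lip at (365,167) and the station post at (307,140). I'll confirm with an enlarged crop.

Run:
```python
from h import *
a=load('top0');b=load('side0')
p=a['pixels'][...,::-1]; q=b['pixels'][...,::-1]
A=cv2.resize(p[130:225,235:445],None,fx=3.8,fy=3.8,interpolation=cv2.INTER_CUBIC)[:, :798]
B=cv2.resize(p[225:280,150:215],None,fx=4,fy=4,interpolation=cv2.INTER_CUBIC)
C=cv2.resize(q[280:335,275:345],None,fx=4,fy=4,interpolation=cv2.INTER_CUBIC)
D=cv2.resize(q[125:180,215:295],None,fx=3,fy=4,interpolation=cv2.INTER_CUBIC)[:220]
r=np.hstack([B,C,D]); r=cv2.copyMakeBorder(r,0,0,0,max(0,798-r.shape[1]),cv2.BORDER_CONSTANT)[:,:798]
cv2.imwrite('pics/crop1.png',np.vstack([A,r]))
hsv=cv2.cvtColor(p,cv2.COLOR_BGR2HSV)
m=cv2.inRange(hsv,(20,150,120),(35,255,255))
n,l,s,ce=cv2.connectedComponentsWithStats(m)
for i in range(1,n):
  if s[i,4]>30: print('yel',s[i].tolist(),ce[i].round(1))
x,y=183,251
w=np.array([c for c in zip(*np.nonzero(m[225:280,150:215]))])[:,::-1]+[150,225]
print(cv2.minAreaRect(w.astype(np.float32)))
print('holder',[plane(a,u,v,5) for u,v in cv2.boxPoints(cv2.minAreaRect(w.astype(np.float32)))])
d=cv2.inRange(hsv,(0,0,0),(180,255,75)); d[:150]=0; d[225:]=0; d[:,:235]=0; d[:,450:]=0
k=np.argwhere(p[205:216,250:335].sum(2)<0)
print('station z74',plane(a,307,141,74),'post',plane(a,418,208,91),'lip',plane(a,365,174,60))
print('carr corners',[plane(a,u,v,46) for u,v in((342,158),(424,158),(424,216),(342,216))])
```

```text
yel [68, 68, 4, 17, 53] [69.8 76.5]
yel [344, 154, 42, 22, 604] [364.5 165.5]
yel [99, 184, 39, 32, 406] [121.7 201.2]
yel [165, 231, 35, 41, 398] [183.8 254.9]
yel [99, 235, 39, 40, 378] [120.7 251.6]
yel [125, 282, 40, 40, 356] [148.5 297.7]
((182.20001220703125, 250.9000244140625), (35.7770881652832, 22.807889938354492), 63.43495178222656)
holder [array([500. , 407.8,   5. ]), array([525.2, 361. ,   5. ]), array([451.3, 320. ,   5. ]), array([426.5, 366.5,   5. ])]
station z74 [727.3  79.9  74. ] post [ 578.  -164.7   91. ] lip [657.2 -53.4  60. ]
carr corners [array([696.3,  -2.5,  46. ]), array([ 700.6, -190.6,   46. ]), array([ 566.3, -189.3,   46. ]), array([561.8,  -3.8,  46. ])]
```

View pics/crop1.png

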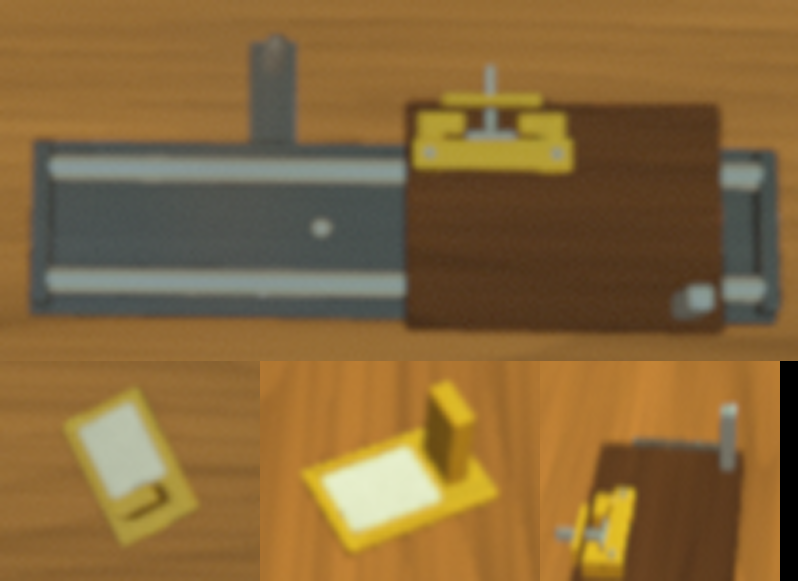

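The crop confirms it: a plate with a tab at the rear, the rightmost of the four. The push post's top is at about (419,208), the station tip at (307.4,140.5) and the pointer tip at (364,148). The rail yaw is about +1.3°. I'm heading for the push post.

Emit:
apply_moves(
  commands=[-58.9,59.8,5,0,0,-23,0,-58.9,59.8,5,0,0,-23,0,-58.9,59.8,5,0,0,-23,0,-58.9,59.8,5,0,0,-23,0,-58.9,59.8,5,0,0,-23,0],
)

```text
t: 0.72
position: [365.6, 317.7, 212.4]
tcp_rot: [0.699, 0.715, -0.001, 0.0]
contact_force: [1.2, -0.8, 0.6]
finger_gap: 1.0
```

```bash
cat >> h.py <<'E'
def go(target,az,al=None):
    "rows: shift cm + rotvec deg to reach TCP target with tool down, x azimuth az deg"
    s=manip.state(); R=Rn.from_quat(s['tcp_rot']); a=np.radians(az)
    T=Rn.from_matrix(np.c_[[np.cos(a),np.sin(a),0],[np.sin(a),-np.cos(a),0],[0,0,-1]])
    print('t',round(s['t'],2),s['position'].round(1),'az',np.degrees(np.arctan2(*R.as_matrix()[1::-1,0])).round(2),'F',s['contact_force'].round(1),'gap',round(s['finger_gap'],3),'->',totool(target),(R.inv()*T).as_rotvec(degrees=True).round(1))
E
python3 -c "
from h import *
go((577,-166,160),91.3)"
```

```text
t 0.72 [365.6 317.7 212.4] az 91.27 F [ 1.2 -0.8  0.6] gap 1.0 -> [-48.82  20.07   5.3 ] [-0.1  0.1 -0. ]
```

Emit:
apply_moves(
  commands=[-48.8,20.1,5.3,0,0,0,0,-48.8,20.1,5.3,0,0,0,0,-48.8,20.1,5.3,0,0,0,0,-48.8,20.1,5.3,0,0,0,0,-48.8,20.1,5.3,0,0,0,0],
)

```text
t: 1.35
position: [490.1, 32.7, 181.5]
tcp_rot: [0.699, 0.715, -0.001, 0.0]
contact_force: [1.1, 0.1, 1.5]
finger_gap: 0.999
```

```bash
python3 -c "
from h import *
go((577,-166,160),91.3)"
```

```text
t 1.35 [490.1  32.7 181.5] az 91.25 F [1.1 0.1 1.5] gap 0.999 -> [-20.05   8.26   2.17] [-0.1  0.1 -0.1]
```

Emit:
apply_moves(
  commands=[-20,8.3,2.2,0,0,0,0,-20,8.3,2.2,0,0,0,0,-20,8.3,2.2,0,0,0,0,-20,8.3,2.2,0,0,0,0,-20,8.3,2.2,0,0,0,0],
)

```text
t: 1.98
position: [577.4, -167.4, 158.8]
tcp_rot: [0.7, 0.714, -0.001, -0.0]
contact_force: [0.8, 1.2, -0.6]
finger_gap: 0.998
```

```bash
python3 -c "
from h import *
c=shot('wrist','w1.png')
go((577,-166,57),91.3)
print(proj(c,(577,-166,91)),(-c['R'].T@c['t']).round(0),c['R'].round(2).tolist())"
```

```text
t 2.02 [ 577.  -165.9  158.9] az 91.17 F [0.  0.6 0.1] gap 1.001 -> [-1.000e-02  2.000e-02  1.019e+01] [-0.1  0.  -0.1]
[279.5 219.8] [ 501. -169.  301.] [[-0.02, 1.0, -0.0], [0.95, 0.02, 0.3], [0.3, 0.0, -0.95]]
```

View pics/w1.png

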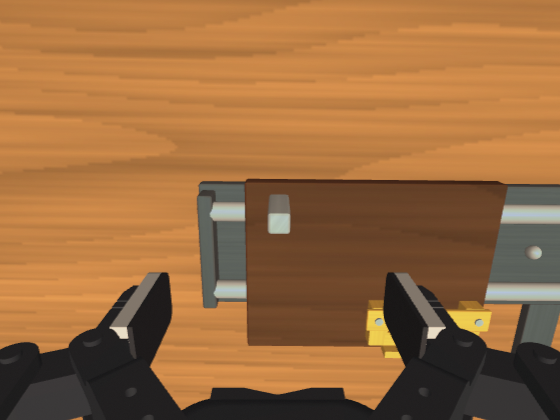

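The wrist view has the post's top centre at (279.5,221), against a prediction of (279.5,219.8), so my estimate holds to about 1 mm. I'm descending and gripping.

Emit:
apply_moves(
  commands=[0,0,5.5,0,0,0,0,0,0,10.1,0,0,0,0,0,0,10.1,0,0,0,0.3,0,0,10.1,0,0,0,1,0,0,10.1,0,0,0,1],
)

```text
t: 2.65
position: [578.6, -166.5, 60.8]
tcp_rot: [0.7, 0.714, -0.0, 0.002]
contact_force: [0.6, -0.0, 0.1]
finger_gap: 0.374
```

```bash
python3 -c "
from h import *
c=load('w1')
for P in [((247,179),46),((505,183),46),((247,346),46),((279.5,221),91)]: print(P,plane(c,*P[0],P[1]))
t=load('top0')
print(two(load('top0'),(307.4,140.5),load('side0'),(206,190)), plane(t,307.4,140.5,74),[plane(t,363.9,147.9,z) for z in(50,60,74)])
print(plane(t,235+32/3.8,130+313/3.8,0),plane(t,235+775/3.8,130+322/3.8,0))
go((577,-166,57),91.3)"
```

```text
((247, 179), 46) [ 562.7 -189.2   46. ]
((505, 183), 46) [562.3  -4.8  46. ]
((247, 346), 46) [ 704.9 -190.2   46. ]
((279.5, 221), 91) [ 577.8 -166.    91. ]
(array([729.9,  78.5,  64.7]), np.float64(2.0)) [728.4  79.   74. ] [array([720.3, -52.1,  50. ]), array([717.7, -50.6,  60. ]), array([714.2, -48.6,  74. ])]
[570.4 224.    0. ] [ 575.9 -236.3    0. ]
t 2.65 [ 578.6 -166.5   60.8] az 91.19 F [ 0.6 -0.   0.1] gap 0.374 -> [ 0.05 -0.16  0.38] [ 0.1  0.2 -0.1]
```

Rail azimuth is about 90.5°, and the travel needed is about 129 mm (pointer y −50.5, station y 79). I'll finish closing, then drive.

Emit:
apply_moves(
  commands=[0,0,0,0,0,0,1,0,0,0,0,0,0,1,3,0.05,0,0,0,0,1,6,0.1,0,0,0,0,1,9,0.1,0,0,0,0,1],
)

```text
t: 3.28
position: [578.5, -77.2, 62.6]
tcp_rot: [0.7, 0.714, -0.001, 0.003]
contact_force: [-1.6, -3.6, 6.2]
finger_gap: 0.152
```

```bash
python3 -c "
from h import *
go((578.6,-37,60.8),91.2)"
```

```text
t 3.27 [578.5 -77.2  62.6] az 91.17 F [-1.6 -3.6  6.2] gap 0.152 -> [4.02 0.09 0.16] [ 0.2  0.3 -0. ]
```

Emit:
apply_moves(
  commands=[1.5,0,0,0,0,0,1,3,0,0,0,0,0,1,4.0,0,0,0,0,0,1,4.0,0,0,0,0,0,1,4.0,0,0,0,0,0,1],
)

```text
t: 3.9
position: [578.1, -37.1, 62.6]
tcp_rot: [0.7, 0.714, 0.0, 0.003]
contact_force: [1.6, 1.0, 1.4]
finger_gap: 0.15
```

```bash
python3 -c "
from h import *
go((578.6,-37,60.8),91.2)
a=shot('top','top1.png');p=a['pixels'][...,::-1]
cv2.imwrite('pics/crop2.png',cv2.resize(p[120:225,250:400],None,fx=5,fy=5,interpolation=cv2.INTER_CUBIC))
"
```

```text
t 3.9 [578.1 -37.1  62.6] az 91.14 F [1.6 1.  1.4] gap 0.15 -> [0.01 0.05 0.18] [ 0.3  0.3 -0.1]
```

View pics/crop2.png

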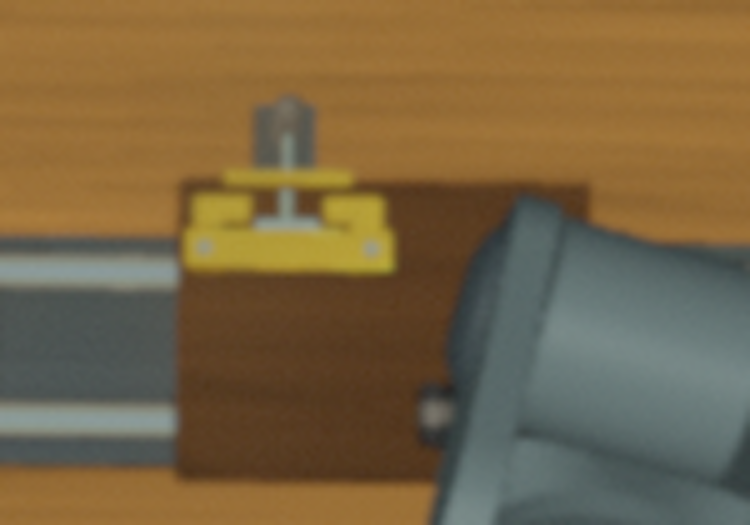

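The pointer (crop column 288) lines up with the station tip (288) and the force is near zero, so the carriage is in the detent. Next: release, rise, and head for the holder.

Emit:
apply_moves(
  commands=[0,0,0,0,0,0,0,0,0,0,0,0,0,0,0,0,0,0,0,0,0,0,0,-6,0,0,0,0,0,0,-12,0,0,0,0],
)

```text
t: 4.58
position: [576.7, -36.5, 183.2]
tcp_rot: [0.7, 0.714, -0.001, 0.002]
contact_force: [0.2, -0.7, -0.0]
finger_gap: 1.001
```

```bash
python3 -c "
from h import *
t=load('top1'); f=lambda u,v:(250+u/5,120+v/5)
print('lip near edge',[plane(t,*f(*q),61) for q in((183,270),(396,272))],'station',plane(t,*f(288,97),74),'deck near corner',plane(t,*f(178,476),46),'far',plane(t,*f(180,185),46))
go((457,353,170),29)"
```

```text
lip near edge [array([652.9, 124.2,  61. ]), array([654.2,  27.7,  61. ])] station [731.   78.6  74. ] deck near corner [560.5 124.2  46. ] far [695.7 126.5  46. ]
t 4.58 [576.7 -36.5 183.2] az 91.13 F [ 0.2 -0.7 -0. ] gap 1.001 -> [ 39.18 -11.2    1.13] [ 0.2  0.1 62.1]
```

Emit:
apply_moves(
  commands=[39.2,-11.2,1,0,0,62,0,39.2,-11.2,1,0,0,62,0,39.2,-11.2,1,0,0,62,0,39.2,-11.2,1,0,0,62,0,39.2,-11.2,1,0,0,62,0],
)

```text
t: 5.2
position: [492.1, 241.5, 174.7]
tcp_rot: [0.936, 0.351, 0.001, 0.003]
contact_force: [0.8, 0.3, -0.7]
finger_gap: 1.002
```

```bash
python3 -c "
from h import *
go((457,353,170),29)"
```

```text
t 5.2 [492.1 241.5 174.7] az 41.1 F [ 0.8  0.3 -0.7] gap 1.002 -> [  4.69 -10.71   0.41] [ 0.3 -0.  12.1]
```

Emit:
apply_moves(
  commands=[4.7,-10.7,0.4,0,0,12,0,4.7,-10.7,0.4,0,0,12,0,4.7,-10.7,0.4,0,0,12,0,4.7,-10.7,0.4,0,0,12,0],
)

```text
t: 5.7
position: [457.1, 352.8, 170.0]
tcp_rot: [0.968, 0.252, 0.001, 0.003]
contact_force: [0.5, -0.0, 0.6]
finger_gap: 1.0
```

```bash
python3 -c "
from h import *
c=shot('wrist','w2.png')
go((457,353,170),29)
for X in [(457,353,50),(513,384,0)]: print(proj(c,X))"
```

```text
t 5.75 [457.5 352.3 170. ] az 29.07 F [-0.3 -0.3 -0.2] gap 0.998 -> [-0.   -0.08  0.  ] [ 0.3 -0.   0.1]
[275.7 196. ]
[349.1 179.9]
```

View pics/w2.png

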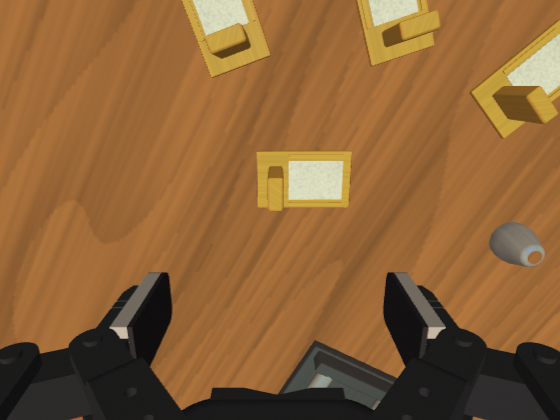

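The tab's top centre is at (275.5,196), exactly as predicted, and the plate edges are level in the picture (nose at (350.5,180)), so x, y and yaw are right. Neighbouring holders are well clear, so I'm descending.

Emit:
apply_moves(
  commands=[0,0,6,0,0,0,0,0,0,12,0,0,0,0,0,0,15.6,0,0,0,0,0,0,15.6,0,0,0,0.6,0,0,15.6,0,0,0,1],
)

```text
t: 6.38
position: [459.7, 351.4, 15.9]
tcp_rot: [0.968, 0.25, 0.002, 0.002]
contact_force: [0.4, 0.7, 0.7]
finger_gap: 0.6
```

Emit:
apply_moves(
  commands=[0,0,0,0,0,0,1,0,0,0,0,0,0,1,0,0,0,0,0,0,1,0,0,-6,0,0,0,1,0,0,-10,0,0,0,1],
)

```text
t: 7.0
position: [459.6, 352.1, 118.4]
tcp_rot: [0.968, 0.25, 0.003, 0.002]
contact_force: [0.8, 0.5, -1.5]
finger_gap: 0.13
```

```bash
python3 -c "
from h import *
go((572,76.5,100),0.6)"
```

```text
t 7.0 [459.6 352.1 118.4] az 29.0 F [ 0.8  0.5 -1.5] gap 0.13 -> [-3.54 29.54  1.99] [ 0.3 -0.4 28.4]
```

Emit:
apply_moves(
  commands=[-4.4,29,1,0,0,28.4,1,-4.4,29,1,0,0,28.4,1,-4.4,29,1,0,0,28.4,1,-4.4,29,1,0,0,28.4,1,-4.4,29,1,0,0,28.4,1],
)

```text
t: 7.62
position: [562.4, 74.7, 110.3]
tcp_rot: [1.0, 0.004, 0.004, 0.001]
contact_force: [-0.1, 0.2, -0.1]
finger_gap: 0.13
```

```bash
python3 -c "
from h import *
go((562,76.5,100),0.6)"
```

```text
t 7.62 [562.4  74.7 110.3] az 0.51 F [-0.1  0.2 -0.1] gap 0.13 -> [-0.05 -0.18  1.03] [ 0.2 -0.5 -0.1]
```

Emit:
apply_moves(
  commands=[0,-0.2,2.2,0.2,-0.4,0,1,0,-0.2,2.2,0.2,-0.4,0,1,0,-0.2,2.2,0.2,-0.4,0,1],
)

```text
t: 8.0
position: [561.9, 77.8, 88.0]
tcp_rot: [1.0, 0.005, 0.0, -0.0]
contact_force: [0.7, 0.5, -0.8]
finger_gap: 0.127
```

```bash
python3 -c "
from h import *
c=shot('wrist','w3.png'); d=shot('side','s3.png')
go((562,76.5,85),0.6)
s=manip.state()['position']
for X in [(654,29.5,57),(654,123.5,57),(654,76.5,46),s+[64,0,-16],s+[64,25,-16],s+[64,-25,-16]]: print(X,proj(c,X),proj(d,X))
p=c['pixels'][...,::-1];q=d['pixels'][...,::-1]
cv2.imwrite('pics/v3.png',np.hstack([cv2.resize(p,(440,330)),cv2.resize(q[120:240,180:300],(330,330),interpolation=cv2.INTER_CUBIC)]))
"
```

```text
t 8.1 [562.6  77.8  88.8] az 0.61 F [-0.2  0.5 -1.3] gap 0.131 -> [-0.06  0.13  0.38] [-0.  -0.1  0. ]
(654, 29.5, 57) [440.2 328.6] [240.3 183.1]
(654, 123.5, 57) [468.5 160.9] [234.4 205.6]
(654, 76.5, 46) [444.  242.6] [237.6 197.7]
[626.56786417  77.77404283  72.77642338] [411.2 262.1] [248.7 189.5]
[626.56786417 102.77404283  72.77642338] [417.8 212.1] [247.3 195.5]
[626.56786417  52.77404283  72.77642338] [405.1 308. ] [250.  183.6]
```

View pics/w3.png

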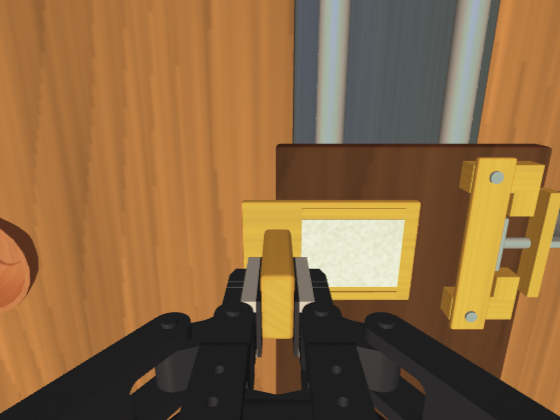

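The wrist view shows the holder held level. Its front corners are at (420,201) and (410,300), and the lip's near-edge ends at (478,158) and (451,328).

```bash
python3 -c "
from h import *
c=load('w3')
for n,q,z in [('front+y',(420,201),78),('front-y',(410,300),78),('back+y',(243,201),78),('lip+y',(478,158),61),('lip-y',(451,328),61),('deck near',(277,145),46)]: print(n,plane(c,*q,z),plane(c,*q,z+3))
"
```

```text
front+y [624.7 109.6  78. ] [623.5 110.5  81. ]
front-y [626.2  60.5  78. ] [625.   62.4  81. ]
back+y [547.9 108.9  78. ] [548.2 109.8  81. ]
lip+y [656.1 125.7  61. ] [654.4 126.2  64. ]
lip-y [657.7  32.9  61. ] [656.  35.  64.]
deck near [562.5 128.6  46. ] [562.5 129.1  49. ]
```

View pics/v3.png

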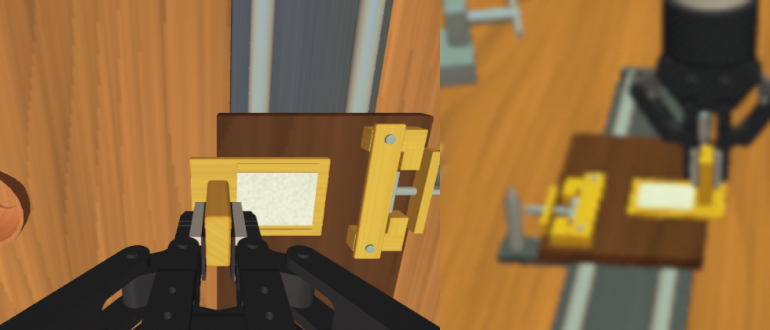

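The holder's centre is at y 85.0 and the slot's at y 79.3 in the same picture, so I shift about 6 mm to −y. Yaw agrees within 1°. Lowering.

Emit:
apply_moves(
  commands=[0,0.6,0,0,0,0,1,0,0.6,1.2,0,0,0,1,0,0.6,2.3,0,0,0,1,0,0.6,2.3,0,0,0,1],
)

```text
t: 8.6
position: [562.1, 71.8, 64.6]
tcp_rot: [1.0, 0.005, 0.0, -0.0]
contact_force: [0.3, -0.5, -1.9]
finger_gap: 0.133
```

```bash
python3 -c "
from h import *
c=shot('wrist','w4.png')
go((562,72,62),0.6)
p=c['pixels'][...,::-1]
cv2.imwrite('pics/v4.png',cv2.resize(p[130:350,220:560],None,fx=2.3,fy=2.3,interpolation=cv2.INTER_CUBIC))
"
```

```text
t 8.65 [562.1  71.8  64.9] az 0.61 F [-0.8  0.  -1.6] gap 0.131 -> [-0.01 -0.02  0.29] [-0. -0.  0.]
```

View pics/v4.png

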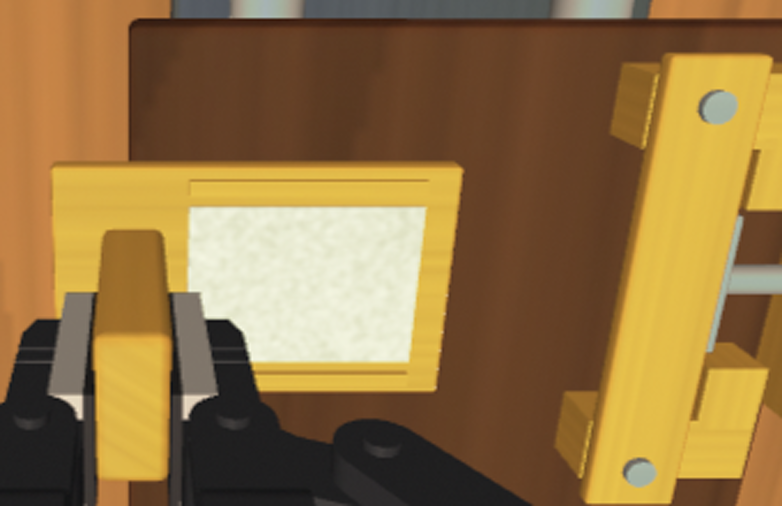

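```bash
python3 -c "
from h import *
c=load('w4'); f=lambda u,v:(220+u/2.3,130+v/2.3)
for n,q,z in [('front+y',(463,167),54),('front-y',(437,391),54),('back+y',(52,165),54),('cheek+y',(612,136),46),('cheek-y',(565,392),46),('lip+y',(663,54),61),('lip-y',(583,503),61),('deck+y',(130,20),46)]: print(n,plane(c,*f(*q),z))
"
```

```text
front+y [625.8 102.7  54. ]
front-y [626.6  54.1  54. ]
back+y [547.8 102.3  54. ]
cheek+y [657.7 106.9  46. ]
cheek-y [657.9  49.2  46. ]
lip+y [655.  125.6  61. ]
lip-y [657.1  32.3  61. ]
deck+y [562.4 128.7  46. ]
```

The slot is 57.7 mm wide with its centre at y 78.05; the holder's centre is at y 78.4, square. The way home is about 53 mm. I'm lowering to the deck and starting in.

Emit:
apply_moves(
  commands=[0,0,0.25,0,0,0,1,0,0,0.25,0,0,0,1,1.5,0,0.25,0,0,0,1,3.0,0,0.25,0,0,0,1,3.6,0,0.25,0,0,0,1],
)

```text
t: 9.28
position: [599.0, 72.0, 63.9]
tcp_rot: [1.0, 0.005, 0.0, -0.0]
contact_force: [-6.1, -0.5, 10.2]
finger_gap: 0.13
```

```bash
python3 -c "
from h import *
go((615,72,62),0.6)"
```

```text
t 9.28 [599.   72.   63.9] az 0.62 F [-6.1 -0.5 10.2] gap 0.13 -> [1.6  0.02 0.19] [-0. -0.  0.]
```

Emit:
apply_moves(
  commands=[0.7,0,0.03,0,0,0,1,1.2,0,0.03,0,0,0,1,1.6,0,0.03,0,0,0,1,1.8,0,0.03,0,0,0,1,1.8,0,0.03,0,0,0,1],
)

```text
t: 9.9
position: [614.2, 72.3, 64.0]
tcp_rot: [1.0, 0.006, -0.004, 0.0]
contact_force: [-16.6, -1.0, 14.0]
finger_gap: 0.131
```

```bash
python3 -c "
from h import *
go((617,72,63.9),0.6)
"
```

```text
t 9.9 [614.2  72.3  64. ] az 0.66 F [-16.6  -1.   14. ] gap 0.131 -> [0.28 0.03 0.  ] [0.  0.5 0.1]
```

Emit:
apply_moves(
  commands=[0.3,0,0,0,0,0,1,0.4,0,0,0,0,0,1,0.4,0,0,0,0,0,1,0.4,0,0,0,0,0,1],
)

```text
t: 10.4
position: [614.4, 72.3, 64.5]
tcp_rot: [1.0, 0.006, -0.009, 0.0]
contact_force: [-21.7, -2.1, 19.5]
finger_gap: 0.13
```

```bash
python3 -c "
from h import *
c=shot('wrist','w5.png');d=shot('top','t5.png')
go((617,72,63.9),0.6)
p=c['pixels'][...,::-1]; q=d['pixels'][...,::-1]
A=cv2.resize(p[140:340,220:520],None,fx=1.6,fy=2,interpolation=cv2.INTER_CUBIC)
A=cv2.resize(p[140:340,220:520],(480,320),interpolation=cv2.INTER_CUBIC)
B=cv2.resize(q[125:225,260:360],(320,320),interpolation=cv2.INTER_CUBIC)
cv2.imwrite('pics/v5.png',np.hstack([A,B]))"
```

```text
t 10.5 [614.4  72.3  64.5] az 0.7 F [-21.4  -2.1  18.4] gap 0.126 -> [0.26 0.03 0.06] [0.  1.1 0.1]
```

View pics/v5.png

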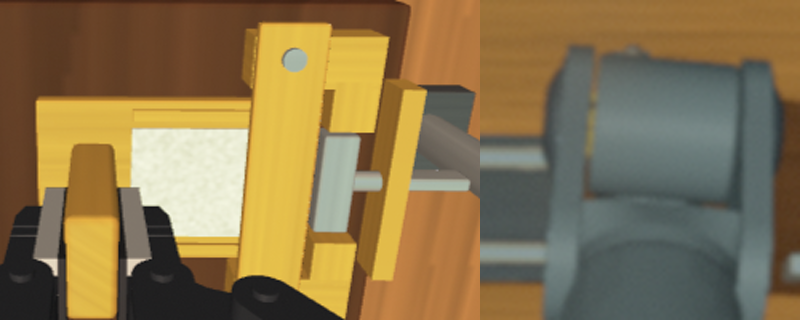

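```bash
python3 -c "
from h import *
c=load('w5'); f=lambda u,v:(220+u/1.6,140+v/1.6)
for n,q,z in [('back+y',(37,97),51),('plate edge at lip',(249,99),51),('lip+y',(258,23),61),('cheek',(243,85),46)]: print(n,plane(c,*f(*q),z))
"
```

```text
back+y [599.8 102.3  51. ]
plate edge at lip [658.4 102.8  51. ]
lip+y [656.2 125.5  61. ]
cheek [657.7 105.3  46. ]
```

The back edge is at x 599.8, so the nose is at about 679.8, roughly 22–24 mm in past the mouth. The force rose 5 N over the last 0.2 mm, which means it is at the rigid stops. Handing in.

```bash
python3 -c "
from h import *
go((617,72,63.9),0.6); print(manip.close_job())"
```

```text
t 10.5 [614.4  72.3  64.5] az 0.7 F [-21.4  -2.1  18.4] gap 0.126 -> [0.26 0.03 0.06] [0.  1.1 0.1]
the job is handed in; nothing more can be done
None
```

The job is handed in at 10.5 s, with the arm still gripping the holder and pressing it home under the lip. No verdict was reported.

- **Carriage:** I gripped the push post and moved the carriage about 129 mm into the detent. The picture then showed the pointer level with the pointed post, and the force had dropped to near zero. I did not measure the pointer again after the holder went in, because the arm hid it in the last top view.
- **Holder:** I took the rightmost of the four holders by its tab, laid it on the deck and pushed it in.
    - **Depth:** Its nose measured about 22 to 24 mm past the mouth, against 22 mm for fully home. In the last push the force rose about 5 N over 0.2 mm, so it is against the rigid stops.
    - **Squareness:** Its long side is square to within about 1°, and the tool was tilted about 1.1° at the end.
- **Forces at the end:** The arm pushes with about 21 N into the stops and 18 N down on the deck. The downward force is more than I intended, but well under the limits.
- **Disagreement:** The top and wrist cameras disagreed by about 3 mm on where the lip is. I used the wrist camera, since it saw the holder and the slot in the same picture.
- **Bystanders:** I never went near the bell, arbor or weight, but I did not check their positions again at the end.

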